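Set and lock the purge-air regulator of an exhaust-gas tester

ROBOT

A 7-joint arm with a two-finger parallel gripper is mounted at the origin on the work surface. World frame = base frame: x ahead of the robot, y to its left, z up, the work surface at z = 0. Lengths are in mm, angles in degrees, forces in N, time in s.
With the tool pointing down it reaches from about 350 to 900 mm from the base axis. Payload 19.9 kg.
Tool frame: the origin (TCP) lies at the centre of the arm's flange, where the gripper is bolted on; the fingertips stand 173 mm ahead of it and the grasp point (between the pads) lies 155 mm ahead of it (grip_depth is the distance from the TCP to the grasp point, in mm); z points along the fingers, y is the line along which they close (so a half turn about z gives the same grasp; the last joint's range is limited). The gripper opens to 85 mm and grips with 20 to 120 N. Pads are 22 mm wide; open, the fingers measure 114 mm over their backs; the gripper's body (76 mm by 85 mm) begins 54 mm behind the grasp point. The pads swing forward as they close: fully open they stand 13 mm farther back than shut.
Start: joints at [-76.003, 23.915, -0.59, 92.452, 0.269, 63.638, -3.037], TCP at [176.19, 599.647, 404.66] pointing down, gripper open.
Joint ranges: [-161.28, 161.28], [-22.2, 115.67], [-73.04, 71.86], [3.21, 147.25], [-68.34, 248.33], [10.77, 114.83], [-161.83, 161.83]. Speed limits (degrees/s): [108.29, 108.29, 136.94, 136.94, 172.46, 172.46, 172.46].

INTERFACE

Orientations are given as [roll, pitch, yaw] about the fixed x, y, z axes, in that order (R = Rz(yaw) Ry(pitch) Rx(roll)).
In Python, from bench import get_obs, get_image, hand_in, grip_depth gives the robot as it stands. The module is installed in compiled form; this text tells all that it offers.
- The arm moves only by the shell command python3 -m handwheel 'ROWS' [FORCE]. ROWS is JSON, a list that holds one entry, the list of rows, each a list of 7 numbers: the shift along the tool's x, y, z in m, then the turn, a rotation vector about the tool's x, y, z in degrees, then the finger opening in m, from 0 to 0.0854. In form: [[[tx, ty, tz, ax, ay, az, gripper], ...]]. A call has exactly 8 rows; each row shifts and turns the commanded pose from where the row before left it, along the tool's axes as they then stand; what a row does not reach is not made up. A row lasts 1/12 s, in which the tool goes at most 41.7 mm and 7.16 degrees, less where a joint would pass 70% of its speed; a pose out of reach is approached as far as the arm can. A call with a gripper value outside its range is refused whole. The fingers move at their own pace and stop on an object; FORCE is the grip in N (left out, the last holds). Time passes only in rows, so rows that do not move let the fingers close, or fill a call up. It gives the time, the measured TCP pose, the force, the opening and the grip force at its end, in the units of the state.
- get_obs(): the state, without advancing time (a new reading comes with each control period).
- get_image(name): name is "side" or "top" or "wrist"; returns a dict with "img" (420x560x3 uint8, red, green, blue), "fx", "fy", "cx", "cy" (pixels), "R" (3x3) and "t" (3): a world point X has camera coordinates R X + t. Camera axes: x right, y down, z forward; pixel columns grow to the right and rows downward; lengths in mm; the calibration is good to about 2 mm. A picture is of the moment at which its call begins. There is no depth.
- hand_in(): hands the job in; it is judged then, once.
The state is a dict: "clock": time; "qpos": joint angles; "qd": joint speeds; "effort": joint torques, N m; "ee_pos": TCP position; "ee_rot": TCP orientation; "ft_force": force on the tool from outside, world axes, zero at the start; "ft_torque": the same for the moment, N m; "width": finger opening in mm; "grasp_force": force on a finger pad.
Only numpy, scipy, OpenCV 4.12 (cv2) and the standard library are available. Lean on these libraries where they do the work, as an engineer would, in place of code of your own. Each camera call takes 0.05 s, during which the arm holds its last target. There are 200 camera calls.

TASK

Set the purge air for the exhaust-gas tester: on the regulator with the yellow knob, turn the knob, still pushed down, until its pointer is at the green mark on the dial. Then pull the knob straight up, fully out, to lock the setting, and let go of it. Leave the knob of the regulator with the blue knob as it is.

Things in the scene. Friction and masses are not known exactly. Their poses are not given: they have to be found in the camera images.
- yellow_grip (a point): On the yellow knob's vertical axis, in its upright bar (16 mm wide, 40 mm high, from 23 mm behind to 27 mm ahead of the axis), 16 mm below the bar's top, 24 mm above the round skirt (60 mm across), 94 mm above the table when pushed down. x: along the bar to the pointer end (black line, nose on the skirt); z: up. Regulator: fixed, 110 x 100 mm; 104 mm white dial, face at 60 mm, green mark at its rim
- yellow_knob (a joint): Turning angle of the yellow knob in rad, growing clockwise as seen from above; stops at 0 and 2.5; the pointer is at the green mark at 1.5. It starts between 0.2 and 0.9. Stays where it is left; about 0.06 N m turns it
- yellow_pull (a joint): How far the yellow knob is pulled up, in m: 0 pushed down (as at the start), 0.014 fully out at its stop, showing a brass stem. Stays where it is left; about 4 N moves it
- blue_pointer (a point): Pointer end (white line) of the blue knob on the other regulator, built alike and at least 260 mm away between axes, to the left or right: 30 mm from the knob's axis along its x, 94 mm above the table. Not to be turned or pulled
Mind the look-alikes: they are no part of the job. Leave any red look-alike of the part that bears yellow_grip alone.

How it is judged:
By the outcome, as a careful person would: the job done as asked, in the order asked, and still so for the second after the job is handed in, with the robot touching nothing.
It also fails if it takes over 32 s, if anything falls off the work surface, if the arm or the gripper's body presses on something with over 40 N, if the wrist force passes 120 N, or if a joint passes its speed limit or range.

## Working session

There is one attempt and no reset: what is moved stays moved. The work goes in short steps, Python scripts to look and compute and a shell command to move; the robot and the scene stay as the last step left them, time stands still between calls to the robot, and variables do not carry over. Pictures are saved under pics/ and viewed, at most 10 in all, crops included, and the job is handed in when it is done.

```bash
mkdir -p pics; python3 - <<'E'
from bench import *
import cv2,numpy as np
print(get_obs(), grip_depth)
for n in ["top","side"]:
    d=get_image(n); cv2.imwrite(f"pics/{n}0.png",d["img"][...,::-1]); print(n,d["fx"],d["cx"],d["cy"],np.round(d["R"],3).tolist(),d["t"])
a=cv2.imread("pics/top0.png");b=cv2.imread("pics/side0.png")
E
```

```text
{'clock': 0.0, 'qpos': array([-76.00267701,  23.94994877,  -0.58855053,  92.48630225,
         0.27058016,  63.63682901,  -3.03844734]), 'qd': array([-0.06289477, -0.03761516,  0.02758462,  0.08035915,  0.02118951,
        0.03514554,  0.0088902 ]), 'effort': array([ 7.99798254e-04, -8.64464092e+01,  6.78763893e-01, -4.34897196e+01,
        1.90171099e-02,  7.46581529e-03, -1.15222925e-06]), 'ee_pos': array([176.17823254, 599.51598593, 404.03376727]), 'ee_rot': array([-1.79928569e+02,  7.17295635e-03,  1.63622569e+02]), 'ft_force': array([0.34125217, 0.31111707, 0.22423375]), 'ft_torque': array([ 0.03053831,  0.00858655, -0.0292418 ]), 'grasp_force': 0.0, 'width': 85.48583947889166} 154.70000000000002
top 443.3561288676781 276.3436306948415 207.0320275104418 [[-0.007, -1.0, 0.009], [-0.989, 0.005, -0.151], [0.151, -0.01, -0.989]] [ -2.32155239 454.95178969 865.28593534]
side 442.24908060011654 281.4072743765856 206.0541198072692 [[0.819, -0.573, -0.012], [-0.347, -0.48, -0.806], [0.457, 0.664, -0.592]] [-354.81800532  216.42098902  824.94284245]
```

View pics/top0.png

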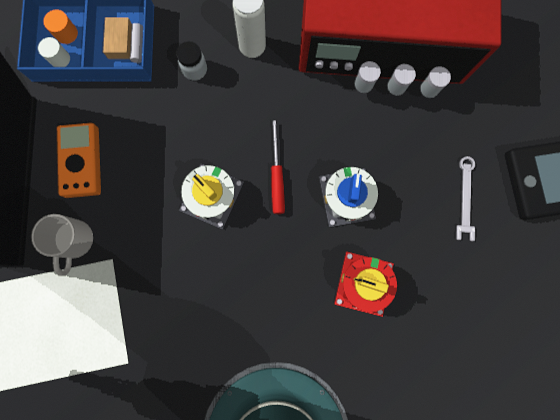

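View pics/side0.png

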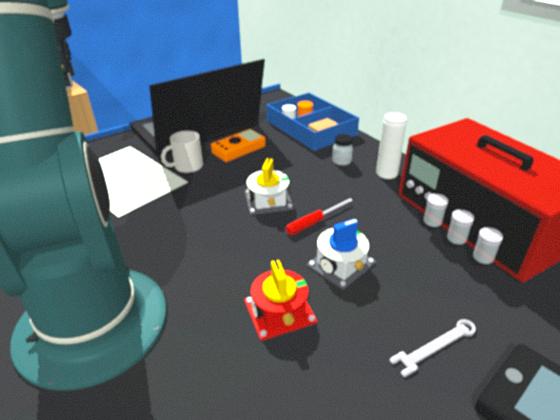

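Candidates in the top view are the yellow knob on the white dial at (207,190), the blue knob at (352,190), and a yellow knob on a red body, the red look-alike, at (370,283). By the description I choose (207,190). I'll measure it and check a crop.

```bash
cat > h.py <<'E'
from bench import *
import cv2,numpy as np
def ray(d,u,v,z):
    R=np.array(d["R"]);t=np.array(d["t"]);c=-R.T@t
    r=R.T@np.array([(u-d["cx"])/d["fx"],(v-d["cy"])/d["fy"],1]); return c+r*(z-c[2])/r[2]
def proj(d,X):
    p=np.array(d["R"])@np.array(X)+np.array(d["t"]); return d["fx"]*p[0]/p[2]+d["cx"],d["fy"]*p[1]/p[2]+d["cy"]
def masks(img):
    h=cv2.cvtColor(img,cv2.COLOR_RGB2HSV);H,S,V=h[...,0],h[...,1],h[...,2]
    return dict(white=(S<60)&(V>120),yellow=(H>18)&(H<34)&(S>120)&(V>90),green=(H>40)&(H<85)&(S>90)&(V>60))
E
python3 - <<'E'
from h import *
d=get_image("top");im=d["img"]
u0,v0,u1,v1=165,150,250,235
m={k:x[v0:v1,u0:u1].astype(np.uint8) for k,x in masks(im).items()}
P={}
for k,x in m.items():
    n,l,s,c=cv2.connectedComponentsWithStats(x); i=1+np.argmax(s[1:,4]); P[k]=c[i]+[u0,v0]; print(k,s[i],P[k])
al=((m["white"]+m["yellow"]+m["green"])>0).astype(np.uint8)
cs,_=cv2.findContours(al,cv2.RETR_EXTERNAL,cv2.CHAIN_APPROX_NONE);c=max(cs,key=cv2.contourArea)
e=cv2.fitEllipse(cv2.convexHull(c));print("ellipse",e);ctr=ray(d,e[0][0]+u0,e[0][1]+v0,60);print("axis",ctr)
g=ray(d,*P["green"],60);print("green",g,np.degrees(np.arctan2(*(g-ctr)[1::-1])))
print("yellow@95",ray(d,*P["yellow"],95))
cv2.imwrite("pics/crop1.png",cv2.resize(im[v0:v1,u0:u1],None,fx=7,fy=7,interpolation=cv2.INTER_CUBIC)[...,::-1])
for a in range(0,360,30):
    pass
E
```

```text
white [  16   15   53   53 1356] [206.91224189 193.2359882 ]
yellow [ 27  24  30  31 717] [206.40446304 189.69874477]
green [47 16  9 11 60] [216.23333333 171.15      ]
ellipse ((41.52489471435547, 41.860084533691406), (51.62664794921875, 56.865970611572266), 58.57966232299805)
axis [482.1440897  133.14583061  60.        ]
green [524.02803011 114.53449386  60.        ] -23.958207557579602
yellow@95 [479.73087265 128.2014758   95.        ]
```

View pics/crop1.png

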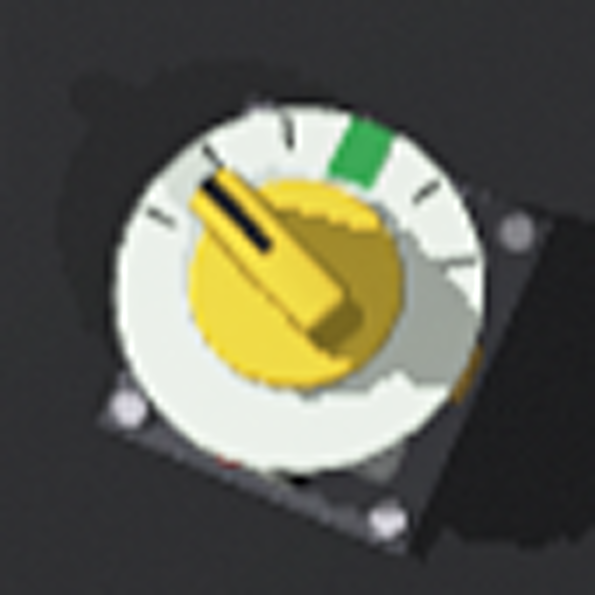

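The crop shows the chosen regulator: yellow knob, white dial, bar top running from about (207,184) at the pointer end to (330,309) at the rear, and the green mark at (361,152) in crop pixels.

```bash
python3 - <<'E'
from h import *
d=get_image("top")
f=lambda x,y,z: ray(d,165+(x+.5)/7-.5,150+(y+.5)/7-.5,z)
c=f(300.5,288.5,60);g=f(361,152,60);a=f(207,184,110);b=f(330,309,110)
ang=lambda v:np.degrees(np.arctan2(v[1],v[0]))
print("dial c",c,"green r",np.linalg.norm(g-c),ang(g-c));
print("bar",a,b,np.linalg.norm(a-b),ang(a-b),"axis from bar",b+(a-b)*23/50)
l1=f(208,185,110);l2=f(265,245,110);print("line",ang(l1-l2),"skirt c",f(297,285,70))
# check the side view: yellow top of the bar
s=get_image("side");m=masks(s["img"])["yellow"][150:200,240:300].astype(np.uint8)
v,u=np.nonzero(m);print("side yellow",u.min()+240,u.max()+240,v.min()+150,v.max()+150)
for z in(70,110):print(z,[proj(s,[*p[:2],z]) for p in(a,b,c)])
E
```

```text
dial c [484.29710206 131.25509915  60.        ] green r 42.7830085153937 -22.749453312051795
bar [503.3438926 149.345521  110.       ] [469.16763913 115.93953312 110.        ] 47.79096492476975 44.34700217818759 axis from bar [484.88871573 131.30628754 110.        ]
line 43.366956594731384 skirt c [483.38948814 130.77243112  70.        ]
side yellow 257 278 157 199
70 [(np.float64(269.915165702574), np.float64(171.74862492686074)), (np.float64(265.8718977147785), np.float64(182.01564188346765)), (np.float64(267.57833067098363), np.float64(177.2896289440542))]
110 [(np.float64(269.47779683066057), np.float64(157.90897589685773)), (np.float64(265.3277267629704), np.float64(167.90961641811907)), (np.float64(267.0806847583144), np.float64(163.304425933708))]
```

```bash
for i in 1 2 3; do python3 -m handwheel '[[[-0.0178,-0.0151,0,0,0,0,0.085],[-0.0178,-0.0151,0,0,0,0,0.085],[-0.0178,-0.0151,0,0,0,0,0.085],[-0.0178,-0.0151,0,0,0,0,0.085],[-0.0178,-0.0151,0,0,0,0,0.085],[-0.0178,-0.0151,0,0,0,0,0.085],[-0.0178,-0.0151,0,0,0,0,0.085],[-0.0178,-0.0151,0,0,0,0,0.085]]]' 30; done
for i in 1 2; do python3 -m handwheel '[[[0,0,0.006,0,0,-3.76,0.085],[0,0,0.006,0,0,-3.76,0.085],[0,0,0.006,0,0,-3.76,0.085],[0,0,0.006,0,0,-3.76,0.085],[0,0,0.006,0,0,-3.76,0.085],[0,0,0.006,0,0,-3.76,0.085],[0,0,0.006,0,0,-3.76,0.085],[0,0,0.006,0,0,-3.76,0.085]]]'; done
python3 - <<'E'
from h import *
d=get_image("wrist");cv2.imwrite("pics/w1.png",d["img"][...,::-1]);print(get_obs()["ee_pos"],get_obs()["ee_rot"])
print(proj(d,[484.5,131.2,110]),proj(d,[484.5,131.2,60]),proj(d,[503.3,149.3,110]))
E
```

```text
clock: 0.92
ee_pos: [279.2, 442.5, 404.7]
ee_rot: [180.0, 0.0, 163.6]
ft_force: [1.0, 0.4, -0.5]
width: 85.2
grasp_force: 0.0
clock: 1.58
ee_pos: [381.8, 286.5, 404.7]
ee_rot: [180.0, 0.0, 163.6]
ft_force: [-0.1, 0.3, -0.6]
width: 85.0
grasp_force: 0.0
clock: 2.25
ee_pos: [484.4, 130.4, 404.8]
ee_rot: [180.0, 0.0, 163.6]
ft_force: [0.7, 0.4, 0.7]
width: 85.2
grasp_force: 0.0
clock: 2.92
ee_pos: [483.9, 131.5, 356.4]
ee_rot: [-180.0, -0.0, -166.1]
ft_force: [-0.2, -0.4, 0.1]
width: 85.0
grasp_force: 0.0
clock: 3.58
ee_pos: [483.9, 131.5, 308.4]
ee_rot: [-180.0, -0.0, -136.0]
ft_force: [0.4, -0.0, -0.9]
width: 84.9
grasp_force: 0.0
[483.60166363 131.45013636 307.44609954] [ 1.79976745e+02 -6.82532141e-02 -1.35729251e+02]
(np.float64(281.3703488835195), np.float64(254.18660820525216)) (np.float64(281.4455583289785), np.float64(220.6658617112842)) (np.float64(281.3525991493139), np.float64(300.56605336164375))
```

View pics/w1.png

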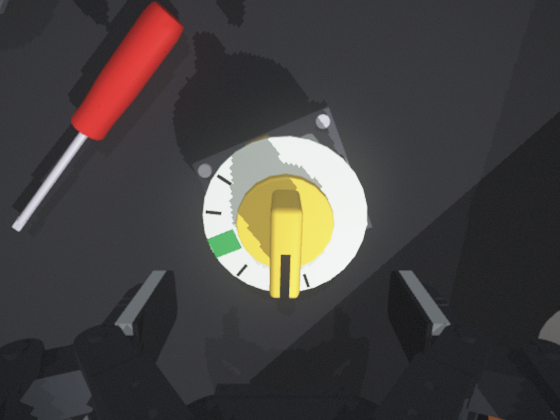

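The wrist picture shows the bar along the tool's x, top from (285,295) at the pointer to about (287,195), a few pixels right of the prediction (281). The green mark is at (224,243). I'll refine from this close view.

```bash
python3 - <<'E'
from h import *
d=get_image("wrist");im=d["img"];m=masks(im)
al=(m["white"]|m["yellow"]|m["green"]).astype(np.uint8);al[:130]=0;al[303:]=0;al[:,:195]=0;al[:,375:]=0
k=cv2.morphologyEx(al,cv2.MORPH_OPEN,np.ones((5,5)))
c=max(cv2.findContours(k,cv2.RETR_EXTERNAL,cv2.CHAIN_APPROX_NONE)[0],key=cv2.contourArea)
pts=c[:,0,:];pts=pts[(pts[:,1]<280)]  # leave out the bar nose
W=np.array([ray(d,*p,60)[:2] for p in pts])
A=np.c_[2*W,np.ones(len(W))];s=np.linalg.lstsq(A,(W**2).sum(1),rcond=None)[0];C=s[:2];r=np.sqrt(s[2]+C@C)
for _ in range(3):
    o=abs(np.linalg.norm(W-C,axis=1)-r)<2;W=W[o];A=A[o];s=np.linalg.lstsq(A,(W**2).sum(1),rcond=None)[0];C=s[:2];r=np.sqrt(s[2]+C@C)
print("dial",C,r,len(W))
v,u=np.nonzero(m["green"][200:270,200:250]);g=ray(d,u.mean()+200,v.mean()+200,60)[:2]-C
print("green",np.degrees(np.arctan2(g[1],g[0])),np.linalg.norm(g))
# black line on bar top
L=(im.max(2)<70)[252:292,270:300];v,u=np.nonzero(L);pc=np.polyfit(v+252,u+270,1)
a,b=[ray(d,np.polyval(pc,y),y,110)[:2] for y in(290,255)];print("line yaw",np.degrees(np.arctan2(*(a-b)[::-1])),len(u),a)
n=np.array([-(a-b)[1],(a-b)[0]])/np.linalg.norm(a-b);print("axis off line",n@(C-a))
E
```

```text
dial [479.4461586 130.2312651] 48.859809484416694 214
green -19.781357685919144 44.14911169586147
line yaw 56.08471437015411 22 [497.10409549 145.32522798]
axis off line 6.2317505671810025
```

```bash
python3 - <<'E'
from h import *
d=get_image("wrist");im=d["img"]
for y in(265,275,285):print(y,im[y,262:312:2].max(1).tolist())
print(im[220,195:380:1].max(1)[[*range(0,20)]],im[220,358:378].max(1))
print(im[125:150,290].max(1))
for y in range(200,281,20):
    x=np.nonzero(im[y,190:390].max(1)>130)[0]+190;print(y,x.min(),x.max())
E
```

```text
265 [228, 234, 241, 242, 170, 215, 235, 241, 241, 172, 80, 81, 80, 78, 223, 245, 245, 244, 240, 228, 244, 241, 238, 233, 238]
275 [242, 242, 242, 236, 173, 217, 237, 241, 241, 132, 73, 77, 76, 77, 238, 245, 245, 244, 237, 230, 235, 133, 239, 244, 244]
285 [242, 242, 242, 236, 177, 219, 238, 241, 241, 96, 72, 68, 70, 71, 245, 245, 245, 243, 232, 239, 244, 244, 135, 110, 244]
[ 72  73  73  74  74  73  73 133 220 240 241 241 241 240 241 241 240 241
 241 241] [244 244 244 244 244 244 244 244 221 120 116  96  76  73  75  72  72  71
  71  70]
[ 81  81  82  83  84  82  84  84  83  85  85 116 193 235 241 241 242 241
 242 242 242 242 242 242 242]
200 204 365
220 202 366
240 207 362
260 217 351
280 239 330
```

```bash
python3 - <<'E'
from h import *
d=get_image("wrist");im=d["img"];V=im.max(2)
P=[]
for y in range(165,281,3):
    x=np.nonzero(V[y,196:390]>150)[0]+196;P+=[(x.min()-.5,y),(x.max()+.5,y)]
W=np.array([ray(d,*p,60)[:2] for p in P])
for _ in range(5):
    A=np.c_[2*W,np.ones(len(W))];s=np.linalg.lstsq(A,(W**2).sum(1),rcond=None)[0];C=s[:2];r=np.sqrt(s[2]+C@C);W=W[abs(np.linalg.norm(W-C,axis=1)-r)<1.2]
print("dial",C,r,len(W))
v,u=np.nonzero(masks(im)["green"][200:270,200:250]);g=ray(d,u.mean()+200,v.mean()+200,60)[:2]-C
print("green",np.degrees(np.arctan2(g[1],g[0])),np.linalg.norm(g))
v,u=np.nonzero(V[258:294,275:296]<125);ys=np.arange(258,294);xs=[(u[v==i]).mean()+275 for i in range(36)]
pc=np.polyfit(ys,xs,1);a,b=[ray(d,np.polyval(pc,y),y,110)[:2] for y in(292,258)];e=(a-b)/np.linalg.norm(a-b)
print("line yaw",np.degrees(np.arctan2(e[1],e[0])),a,b)
n=np.array([-e[1],e[0]]);print("axis left of line",n@(C-a),"tool left of line",n@(get_obs()["ee_pos"][:2]-a))
E
```

```text
dial [482.36900083 131.93002304] 51.37658426795592 71
green -23.284688778969812 42.117164868203346
line yaw 42.7367359789743 [498.56929269 146.76632145] [484.57473855 133.83589549]
axis left of line 0.09705689931189099 tool left of line -1.3472597149156442
```

```bash
python3 -m handwheel '[[[0,0,0.0083,0,0,0.14,0.085],[0,0,0.0083,0,0,0.14,0.085],[0,0,0.0083,0,0,0.14,0.085],[0,0,0.0083,0,0,0.14,0.085],[0,0,0.0083,0,0,0.14,0.085],[0,0,0.0083,0,0,0.14,0.085],[0,0,0.0083,0,0,0,0.085],[0,0,0,0,0,0,0.06]]]' 40
for i in 1 2; do python3 -m handwheel '[[[0,0,0,0,0,0,0.005],[0,0,0,0,0,0,0.005],[0,0,0,0,0,0,0.005],[0,0,0,0,0,0,0.005],[0,0,0,0,0,0,0.005],[0,0,0,0,0,0,0.005],[0,0,0,0,0,0,0.005],[0,0,0,0,0,0,0.005]]]' 40; done
```

```text
clock: 4.45
ee_pos: [483.5, 131.4, 248.8]
ee_rot: [180.0, -0.1, -137.1]
ft_force: [-1.8, -0.3, -1.4]
width: 75.2
grasp_force: 0.0
clock: 5.12
ee_pos: [483.5, 132.3, 251.1]
ee_rot: [179.9, 0.0, -137.0]
ft_force: [-7.7, 4.3, 11.0]
width: 15.5
grasp_force: 41.8
clock: 5.78
ee_pos: [483.5, 132.3, 251.2]
ee_rot: [179.9, 0.0, -137.0]
ft_force: [-8.7, 4.0, 12.1]
width: 15.7
grasp_force: 41.8
```

```bash
python3 -m handwheel '[[[0,0.001,0,0,0,3,0.005],[0,0,0,0,0,3,0.005],[0,0,0,0,0,3,0.005],[0,0,0,0,0,3,0.005],[0,0,0,0,0,3,0.005],[0,0,0,0,0,3,0.005],[0,0,0,0,0,3,0.005],[0,0,0,0,0,3,0.005]]]'
python3 -m handwheel '[[[0,0,0,0,0,3,0.005],[0,0,0,0,0,3,0.005],[0,0,0,0,0,3,0.005],[0,0,0,0,0,3,0.005],[0,0,0,0,0,3,0.005],[0,0,0,0,0,3,0.005],[0,0,0,0,0,3,0.005],[0,0,0,0,0,3,0.005]]]'
python3 -m handwheel '[[[0,0,0,0,0,3,0.005],[0,0,0,0,0,3,0.005],[0,0,0,0,0,3,0.005],[0,0,0,0,0,3,0.005],[0,0,0,0,0,3,0.005],[0,0,0,0,0,1,0.005],[0,0,0,0,0,0,0.005],[0,0,0,0,0,0,0.005]]]'
python3 - <<'E'
from h import *
d=get_image("wrist");cv2.imwrite("pics/w2.png",d["img"][...,::-1]);o=get_obs();print(o["ee_rot"],o["ft_torque"])
t=get_image("top");cv2.imwrite("pics/t2.png",cv2.resize(t["img"][150:235,165:250],None,fx=7,fy=7)[...,::-1])
E
```

```text
clock: 6.45
ee_pos: [483.1, 132.5, 251.2]
ee_rot: [180.0, 0.0, -161.2]
ft_force: [-5.7, 2.5, 9.6]
width: 15.3
grasp_force: 41.8
clock: 7.12
ee_pos: [483.0, 132.7, 251.1]
ee_rot: [180.0, -0.0, 174.8]
ft_force: [-6.4, 2.7, 11.1]
width: 15.8
grasp_force: 41.9
clock: 7.78
ee_pos: [483.0, 132.8, 251.1]
ee_rot: [180.0, -0.0, 159.0]
ft_force: [-6.7, 2.9, 11.5]
width: 15.3
grasp_force: 42.1
[ 1.79956593e+02 -4.15364602e-02  1.58979661e+02] [ 0.46562541  1.44258703 -0.05735423]
```

View pics/w2.png

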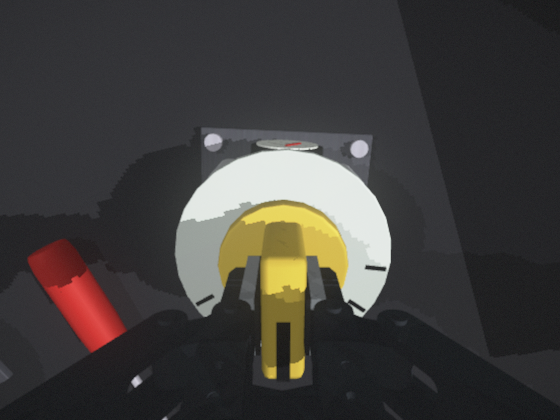

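The bar sits squarely between the pads and the nose now covers the green mark. The body edge at (200,127)–(372,134) tilts about 2.3°, which agrees with the green mark at about -23° and the pointer at -21°, so I turn 2° more. Then I pull.

```bash
python3 -m handwheel '[[[0,0,0,0,0,1,0.005],[0,0,0,0,0,1.1,0.005],[0,0,0,0,0,0,0.005],[0,0,0,0,0,0,0.005],[0,0,0,0,0,0,0.005],[0,0,0,0,0,0,0.005],[0,0,0,0,0,0,0.005],[0,0,0,0,0,0,0.005]]]'
python3 - <<'E'
from h import *
t=get_image("side");cv2.imwrite("pics/s2.png",cv2.resize(t["img"][120:230,210:330],None,fx=5,fy=5)[...,::-1])
d=get_image("wrist");im=d["img"]; V=im.max(2)
P=[]
for y in range(165,262,3):
    x=np.nonzero(V[y,150:420]>110)[0]+150;P+=[(x.min()-.5,y),(x.max()+.5,y)]
W=np.array([ray(d,*p,60)[:2] for p in P])
for _ in range(6):
    A=np.c_[2*W,np.ones(len(W))];s=np.linalg.lstsq(A,(W**2).sum(1),rcond=None)[0];C=s[:2];r=np.sqrt(s[2]+C@C);W=W[abs(np.linalg.norm(W-C,axis=1)-r)<1.2]
print("dial",C,r,len(W))
S=V[325:370,266:302];xs=[];ys=[]
for i,row in enumerate(S):
    u=np.nonzero(row<60)[0]
    if 6<len(u)<20: xs.append(u.mean()+266);ys.append(i+325)
pc=np.polyfit(ys,xs,1);a,b=[ray(d,np.polyval(pc,y),y,110)[:2] for y in(368,327)];e=a-b
print("line yaw",np.degrees(np.arctan2(e[1],e[0])),len(xs),a,"green in img?",proj(d,[*(C+43*np.array([np.cos(-.402),np.sin(-.402)])),60]),get_obs()["ee_rot"])
for x,y in((205,300),(375,268),(356,305)):
    q=ray(d,x,y,60)[:2]-C;print("tick",np.degrees(np.arctan2(q[1],q[0])))
E
```

```text
clock: 8.55
ee_pos: [483.0, 132.7, 251.1]
ee_rot: [180.0, -0.0, 156.9]
ft_force: [-6.1, 3.1, 11.7]
width: 15.2
grasp_force: 42.1
dial [481.2219454  133.21700163] 50.976676364882046 66
line yaw -23.223557222877567 45 [500.65202398 124.91405115] green in img? (np.float64(282.8172074706204), np.float64(333.0845698108348)) [ 1.79958628e+02 -4.99494392e-02  1.56877329e+02]
tick -81.17778585550477
tick 58.528391977995966
tick 30.541016111716136
```

Line yaw is -23.2° and the green mark is at about -23°, so the pointer is set. Now I pull.

```bash
python3 -m handwheel '[[[0,0,-0.003,0,0,0,0.005],[0,0,-0.003,0,0,0,0.005],[0,0,-0.003,0,0,0,0.005],[0,0,-0.003,0,0,0,0.005],[0,0,-0.003,0,0,0,0.005],[0,0,-0.002,0,0,0,0.005],[0,0,-0.001,0,0,0,0.005],[0,0,0,0,0,0,0.005]]]' 50
python3 -m handwheel '[[[0,0,-0.001,0,0,0,0.005],[0,0,0,0,0,0,0.005],[0,0,0,0,0,0,0.005],[0,0,0,0,0,0,0.005],[0,0,0,0,0,0,0.005],[0,0,0,0,0,0,0.005],[0,0,0,0,0,0,0.005],[0,0,0,0,0,0,0.005]]]' 50
```

```text
clock: 9.32
ee_pos: [482.4, 133.1, 266.6]
ee_rot: [-179.9, -0.1, 156.9]
ft_force: [14.0, 9.7, -54.7]
width: 15.2
grasp_force: 51.7
clock: 9.98
ee_pos: [482.3, 133.1, 267.2]
ee_rot: [-179.9, -0.1, 156.9]
ft_force: [13.5, 10.3, -61.6]
width: 15.4
grasp_force: 51.1
```

```bash
python3 -m handwheel '[[[0,0,0.0005,0,0,0,0.005],[0,0,0.0005,0,0,0,0.005],[0,0,0,0,0,0,0.005],[0,0,0,0,0,0,0.005],[0,0,0,0,0,0,0.005],[0,0,0,0,0,0,0.005],[0,0,0,0,0,0,0.005],[0,0,0,0,0,0,0.005]]]' 40
```

```text
clock: 10.65
ee_pos: [482.4, 133.1, 267.0]
ee_rot: [-179.9, -0.1, 156.9]
ft_force: [8.9, 10.2, -44.6]
width: 15.2
grasp_force: 53.5
```

```bash
python3 -m handwheel '[[[0,0,0.0005,0,0,0,0.005],[0,0,0.0005,0,0,0,0.005],[0,0,0.0003,0,0,0,0.005],[0,0,0,0,0,0,0.005],[0,0,0,0,0,0,0.005],[0,0,0,0,0,0,0.005],[0,0,0,0,0,0,0.005],[0,0,0,0,0,0,0.005]]]' 40
python3 -m handwheel '[[[0,0,0,0,0,0,0.02],[0,0,0,0,0,0,0.03],[0,0,0,0,0,0,0.05],[0,0,0,0,0,0,0.085],[0,0,0,0,0,0,0.085],[0,0,0,0,0,0,0.085],[0,0,0,0,0,0,0.085],[0,0,0,0,0,0,0.085]]]'
for i in 1 2; do python3 -m handwheel '[[[0,0,-0.008,0,0,0,0.085],[0,0,-0.008,0,0,0,0.085],[0,0,-0.008,0,0,0,0.085],[0,0,-0.008,0,0,0,0.085],[0,0,-0.008,0,0,0,0.085],[0,0,-0.008,0,0,0,0.085],[0,0,-0.008,0,0,0,0.085],[0,0,-0.008,0,0,0,0.085]]]'; done
python3 - <<'E'
from h import *
d=get_image("wrist");cv2.imwrite("pics/w3.png",d["img"][...,::-1])
t=get_image("side");cv2.imwrite("pics/s3.png",cv2.resize(t["img"][120:230,210:330],None,fx=5,fy=5)[...,::-1])
E
```

```text
clock: 11.32
ee_pos: [482.5, 133.0, 266.6]
ee_rot: [-180.0, -0.1, 156.9]
ft_force: [0.3, 7.4, -18.3]
width: 15.2
grasp_force: 57.2
clock: 11.98
ee_pos: [483.2, 132.2, 267.3]
ee_rot: [-180.0, 0.0, 156.8]
ft_force: [0.8, 0.6, -0.1]
width: 84.9
grasp_force: 0.0
clock: 12.65
ee_pos: [483.2, 132.2, 332.2]
ee_rot: [180.0, 0.0, 156.8]
ft_force: [-0.6, -0.1, 0.4]
width: 84.9
grasp_force: 0.0
clock: 13.32
ee_pos: [483.2, 132.2, 396.1]
ee_rot: [-180.0, 0.0, 156.8]
ft_force: [0.4, -0.8, 0.1]
width: 84.8
grasp_force: 0.0
```

View pics/w3.png

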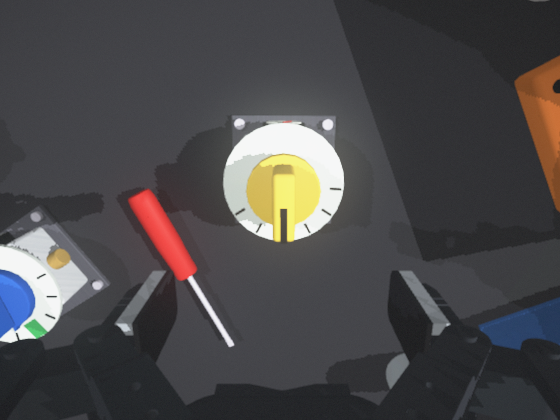

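View pics/s3.png

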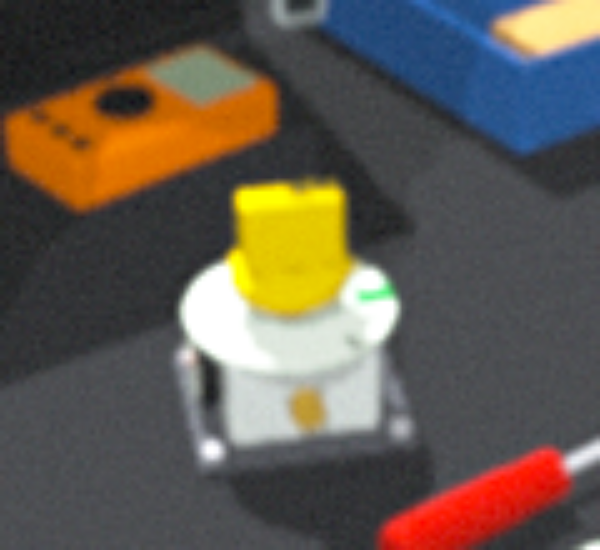

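The nose covers the green mark in the wrist view (bar at (284,165–240)). In the side crop the bar top is at about y=187 and no stem is clearly visible, so I'll check the lift numerically against the pre-pull picture.

```bash
python3 - <<'E'
from h import *
def rng(im):
    m=masks(im)["yellow"].astype(np.uint8);n,l,s,c=cv2.connectedComponentsWithStats(m);i=1+np.argmax(s[1:,4]);return s[i],c[i]
for f in("s2","s3"):
    print(f,rng(cv2.imread(f"pics/{f}.png")[...,::-1].copy()))
s=get_image("side")
for z in(70,84,110,124):print(z,((np.array(proj(s,[483.5,131.7,z]))-[210,120])*5).round())
a=cv2.imread("pics/s2.png");b=cv2.imread("pics/s3.png");cv2.imwrite("pics/cmp.png",cv2.resize(np.hstack([a[150:400,100:450],b[150:400,100:450]]),(800,286)))
E
```

```text
s2 (array([ 233,  205,  122,  131, 8996], dtype=int32), array([290.41129391, 277.79357492]))
s3 (array([  224,   178,   131,   138, 14491], dtype=int32), array([289.88448002, 243.82885929]))
70 [286. 287.]
84 [285. 262.]
110 [284. 217.]
124 [283. 191.]
```

View pics/cmp.png

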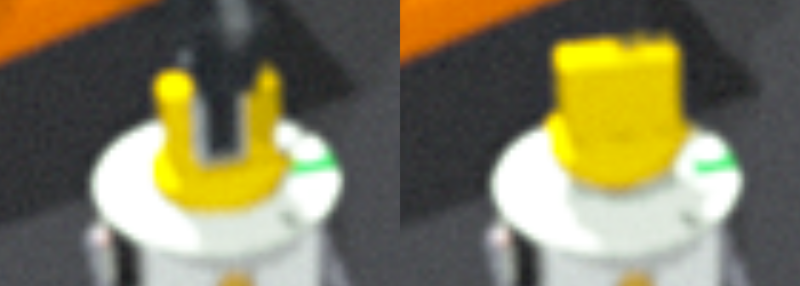

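```bash
python3 - <<'E'
from h import *
a=cv2.imread("pics/s2.png").astype(int);b=cv2.imread("pics/s3.png").astype(int);o=cv2.imread("pics/side0.png").astype(int)[120:230,210:330]
for n,i in(("s2",a),("s3",b)):
    p=(i[...,2]-i[...,0])[:,270:310].mean(1);print(n,p[150:350:5].round().astype(int).tolist())
d=get_image("wrist");im=d["img"];e=np.array([np.cos(-.405),np.sin(-.405)])
for z in(110,124):
    print(z,"nose",proj(d,[*(np.array([483.4,131.8])+27*e),z]),"rear",proj(d,[*(np.array([483.4,131.8])-23*e),z]))
n=np.array([-e[1],e[0]])
for z in(70,84):print("skirt width px",z,proj(d,[*(np.array([483.4,131.8])+30*n),z])[0]-proj(d,[*(np.array([483.4,131.8])-30*n),z])[0])
m=masks(im)["yellow"].astype(np.uint8)[130:260,230:340];print("bounds",cv2.boundingRect(m))
h=cv2.cvtColor(im,cv2.COLOR_RGB2HSV);q=((h[...,0]>15)&(h[...,0]<36)&(h[...,1]>100))[130:260,230:340].astype(np.uint8);print(cv2.boundingRect(cv2.morphologyEx(q,cv2.MORPH_OPEN,np.ones((3,3)))))
E
```

```text
s2 [-9, -9, -8, -7, -8, -8, -7, -6, -7, -8, -8, -8, -8, -6, -4, 0, 0, -1, -3, -2, -2, -1, -1, -2, -3, -3, 2, 19, 59, 130, 200, 228, 233, 234, 234, 232, 180, 96, 31, 3]
s3 [-4, -4, -3, -4, -6, 3, 47, 136, 210, 244, 252, 248, 237, 229, 229, 230, 229, 229, 229, 228, 228, 228, 226, 224, 223, 228, 231, 233, 233, 234, 233, 225, 169, 83, 24, 3, 0, 1, 0, 0]
110 nose (np.float64(282.28982798727543), np.float64(237.1826137337748)) rear (np.float64(282.3619326827665), np.float64(171.13029893432807))
124 nose (np.float64(282.30091537999334), np.float64(244.61196161368537)) rear (np.float64(282.3776390193477), np.float64(175.38824642413988))
skirt width px 70 72.50528716534166
skirt width px 84 75.8598457050756
bounds (16, 24, 74, 88)
(16, 24, 74, 88)
```

```bash
python3 - <<'E'
from h import *
s=get_image("side");ax=np.array([483.5,131.7]);f=np.array([.567,.824]);e=np.array([np.cos(-.405),np.sin(-.405)]);n=np.array([-e[1],e[0]])
cr=lambda p,z:((np.array(proj(s,[*p,z]))-[210,120]+.5)*5-.5).round(1)
print("skirt near",{z:cr(ax-30*f,z)[1] for z in(58,60,62,64,70,74,76,78)})
print("dial near z60",cr(ax-52*f,60),"dial far",cr(ax+52*f,60))
print("bar top far edge",{z:cr(ax+8*n+2*e,z) for z in(110,118,121,124)})
print("bar nose corner",{z:cr(ax-8*n+27*e,z) for z in(110,121,124)},"rear near corner",{z:cr(ax-8*n-23*e,z) for z in(110,121,124)})
i=s["img"][120:230,210:330].astype(int)
i=cv2.resize(i.astype(np.uint8),None,fx=5,fy=5).astype(int)
print("V col 280-290 rows",[(y,i[y,278:292].max(1).mean().round()) for y in range(312,390,4)])
b=(i[...,0]-i[...,2])
for x in(240,250,260,270,285,300,315,330,340):
    y=np.nonzero(b[:,x]>115)[0];y=y[y>150];print(x,y.min(),y.max(),end="; ")
E
```

```text
skirt near {58: np.float64(342.7), 60: np.float64(339.3), 62: np.float64(335.9), 64: np.float64(332.4), 70: np.float64(322.1), 74: np.float64(315.2), 76: np.float64(311.7), 78: np.float64(308.2)}
dial near z60 [286.7 365. ] dial far [290.4 250.5]
bar top far edge {110: array([286.6, 209.9]), 118: array([286.1, 195.6]), 121: array([285.9, 190.2]), 124: array([285.7, 184.8])}
bar nose corner {110: array([343.6, 220.5]), 121: array([343.2, 200.7]), 124: array([343.1, 195.3])} rear near corner {110: array([241.2, 232.5]), 121: array([240.2, 212.7]), 124: array([239.9, 207.2])}
V col 280-290 rows [(312, np.float64(211.0)), (316, np.float64(185.0)), (320, np.float64(179.0)), (324, np.float64(198.0)), (328, np.float64(220.0)), (332, np.float64(230.0)), (336, np.float64(231.0)), (340, np.float64(232.0)), (344, np.float64(231.0)), (348, np.float64(231.0)), (352, np.float64(232.0)), (356, np.float64(232.0)), (360, np.float64(234.0)), (364, np.float64(233.0)), (368, np.float64(228.0)), (372, np.float64(218.0)), (376, np.float64(193.0)), (380, np.float64(186.0)), (384, np.float64(191.0)), (388, np.float64(201.0))]
240 188 293; 250 186 302; 260 185 308; 270 184 311; 285 184 314; 300 188 418; 315 185 419; 330 184 299; 340 189 286;
```

The bar's top edge is at crop y=184, which matches z = 124 mm (pushed down would be 210), so the knob is fully out and its pointer is still on green. The gripper is clear.

```bash
python3 -c "
from bench import *
print(hand_in())"
```

```text
the job is handed in; nothing more can be done
None
```

I turned the yellow knob to the green mark (pointer at -23.2°, mark at about -23°), pulled it up to its stop and released it, then handed the job in at about 14 s. I didn't touch the blue knob. The pull is judged from the bar's height in the side camera, since the brass stem wasn't visible, and `hand_in()` returned no verdict.

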